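# Lap display strips up a jewellery stand

## Robot

A 7-joint arm with a two-finger parallel gripper is mounted at the origin on the work surface. World frame = base frame: x ahead of the robot, y to its left, z up, the work surface at z = 0. Lengths are in m, angles in rad, forces in N, time in s.
With the tool pointing down it reaches from about 0.425 to 0.95 m from the base axis. Payload 4.7 kg.
Tool frame: the origin (TCP) lies where the fingers leave the gripper's body, on its centre line; the fingertips stand 70 mm ahead of it and the grasp point (between the pads) lies 51 mm ahead of it; z points along the fingers, y is the direction in which the jaws open and shut (so a half turn about z gives the same grasp; the last joint's range is limited). The gripper opens to 87 mm and grips with 3 to 60 N. Pads are 19 mm wide; open, the fingers measure 117 mm over their backs; the gripper's body (75 mm by 190 mm) begins 51 mm behind the grasp point.
Start: joints at [-1.192, 0.469, -0.049, 1.532, 0.024, 1.141, -0.082], TCP at [0.268, 0.62, 0.292] pointing down, gripper open.
Joint ranges: [-2.59, 2.59], [-0.33, 1.99], [-1.39, 1.29], [0.1, 2.45], [-1.04, 4.18], [0.21, 1.99], [-2.66, 2.66]. Speed limits (rad/s): [2.57, 2.57, 3.14, 3.14, 3.14, 3.14, 3.14].

## Interface

Orientations are given as a unit quaternion [x, y, z, w].
In Python, from rig import arm, vision gives the robot as it stands.
- The arm moves only by the tool arm_command, never from a script. Its arguments are lists of equal length, an entry for each row: "slide": the shift along the tool's x, y, z in cm, a list of three; "angular": the turn, a rotation vector about the tool's x, y, z in rad, a list of three; "grip": the opening, from 0 (shut) to 1 (fully open). In form: {"slide": [[tx, ty, tz], ...], "angular": [[rx, ry, rz], ...], "grip": [grip, ...]}. A call has exactly 5 rows; each row shifts and turns the commanded pose from where the row before left it, along the tool's axes as they then stand; what a row does not reach is not made up. A row lasts 1/8 s, in which the tool goes at most 62.5 mm and 10.7 degrees, less where a joint would pass 70% of its speed; a pose out of reach is approached as far as the arm can. A call is refused whole if a number of a shift passes 6.25 or a number of a turn 0.188, either way. A call with a gripper value outside its range is refused whole. The fingers move at their own pace and stop on an object; the grip force is fixed at half the most. Time passes only in rows, so rows that do not move let the fingers close, or fill a call up. It gives the time, the measured TCP pose, the force and the opening at its end, in the units of the state.
- arm.sense(): the state, without advancing time (a new reading comes with each control period).
- vision.snapshot(name): name is "scene" or "side" or "wrist"; returns a dict with "pixels" (480x640x3 uint8, blue, green, red), "mtx" (3x3 intrinsics, pixels), "D" ([k1, k2, p1, p2, k3] as OpenCV has them; the pictures are not rectified), "world_from_camera" (4x4, takes a point from camera to world coordinates); the wrist camera has in their place "T_tool_cam" (4x4, takes a point from camera to tool coordinates, whose origin is the TCP and whose axes are the flange's). Camera axes: x right, y down, z forward; pixel columns grow to the right and rows downward; lengths in m; the calibration is good to about 2 mm. A picture is of the moment at which its call begins: read the wrist's pose just before it. There is no depth.
- arm.finish_job(): hands the job in, once; it reports no verdict.
The state is a dict: "time": time; "qpos": joint angles; "dq": joint speeds; "joint_torque": joint torques, N m; "tool_pos": TCP position; "tool_rot": TCP orientation; "ft_force": force on the tool from outside, world axes, zero at the start; "wrist_torque": the same for the moment, N m; "gripper_width": opening from 0.0 (shut) to 1.0 (fully open).
Only numpy, scipy, OpenCV 4.12 (cv2) and the standard library are available. Lean on these libraries where they do the work, as an engineer would, in place of code of your own. Each camera call takes 0.05 s, during which the arm holds its last target.

## Task

Finish the sloped jewellery display like a shingled roof: the lowest strip is already fixed, so lay the wider loose strip above it and then the narrower one above that, each overlapping the bare upper part of the strip below. Each strip lies bar upwards with the edge nearer its bar downhill, that lower edge along its black line (wide strip on the lower line, narrow strip on the upper line), straight and centred on the stand. Leave the other things on the table where they are.

Things in the scene. Friction and masses are not known exactly. Their poses are not given: they have to be found in the camera images.
- slope: face of the fixed stand, a pale grey board 260 (x) by 220 (y) by 12 mm, falling at 18 degrees away from the robot. Origin: centre of its upper surface, 60 mm above the table; x down the slope, y across, z square out of it; turned up to 15 degrees about the vertical. The lowest strip (170 mm wide, else like the loose ones) is fixed on it, centred, from x = +15 to +115 mm.
- line_lower (a point): middle of the lower black line (4 mm wide, across the whole board), at slope x = +55 mm: the wide strip's lower edge belongs over it, measured along the slope. Fixed and lapped strips all lie 5.7 degrees flatter than the board (12.3 from level): the underside meets the board at the upper edge and is 10 mm off it at the lower edge. Friction holds them.
- line_upper (a point): middle of the upper black line, at slope x = -5 mm: the same for the narrow strip. Lines are 60 mm apart, so strips overlap by 40 mm.
- wide_strip: loose plywood strip, 100 (x) by 140 (y) by 6 mm thick, 0.09 kg, at first flat on the table on either side of the stand, bar up. Origin: centre of the underside, z up, +x towards its lower edge (the one nearer the bar). A dark wooden bar to grip stands on it: 36 long (x), 14 wide (y), top 36 mm above the underside, centred at x = +20 mm. Flat charms are glued beside the bar.
- narrow_strip: loose plywood strip, 100 (x) by 110 (y) by 6 mm thick, 0.09 kg, at first flat on the table on either side of the stand, bar up. Origin: centre of the underside, z up, +x towards its lower edge (the one nearer the bar). A dark wooden bar to grip stands on it: 36 long (x), 14 wide (y), top 36 mm above the underside, centred at x = +20 mm. Flat charms are glued beside the bar.
- wide_strip_low (a point): middle of the wide strip's lower edge, on its underside (x = +50 mm)
- wide_strip_up (a point): middle of the wide strip's upper edge, on its underside (x = -50 mm)
- wide_strip_bar (a point): centre of the top of the wide strip's ring bar (x = +20 mm, 36 mm above the underside)
- narrow_strip_low (a point): middle of the narrow strip's lower edge, on its underside (x = +50 mm)
- narrow_strip_up (a point): middle of the narrow strip's upper edge, on its underside (x = -50 mm)
- narrow_strip_bar (a point): centre of the top of the narrow strip's ring bar (x = +20 mm, 36 mm above the underside)
- round_flask: round green glass flask with a cork, 60 mm across, 79 mm tall, loose, on the table between the robot and the stand; origin under its centre. Bystander.
- square_flask: square green glass flask with a cork, 50 mm across, 79 mm tall, loose, on the table beyond the stand; origin under its centre. Bystander.
- pliers: pliers with green grips, 160 mm long, 12 mm tall, lying loose on the robot's side; origin by the joint, x to the jaws. Bystander.
- cutters: pliers with blue grips, 160 mm long, 12 mm tall, lying loose beyond the stand; origin by the joint, x to the jaws. Bystander.
- bead_dish: white ceramic dish, 80 mm across, 30 mm tall, loose on the robot's side; origin under its centre. Bystander.
Not all that is in view belongs to the job. Leave any white look-alike of the wide_strip alone.

How it is judged:
On the way:
1. the wide strip lies lapped on the fixed strip with its lower edge on the lower line, released (x of wide_strip_low in the frame of slope between 0.046 and 0.064 m and y of wide_strip_low in the frame of slope between -0.014 and 0.014 m and z of wide_strip_low in the frame of slope between 0.006 and 0.015 m and z of wide_strip_up in the frame of slope below 0.005 m and x of wide_strip_up in the frame of slope below -0.025 m and angle between the y axis of wide_strip and the y axis of slope, either way round below 0.13 rad and linear speed of wide_strip below 0.02 m/s and angular speed of wide_strip below 0.2 rad/s and contact force between wide_strip and the fingers below 0.1 N), for 0.3 s.
At the end, for the whole second after the job is handed in: Both strips released, at rest, bar up, lower edge downhill: wide on the lower line, narrow on the upper; each within 9 mm along the slope, 14 mm of centre, 0.13 rad of straight; underside 6 to 15 mm off the board at the lower edge (lapped), under 5 mm at the upper edge (all of step 1 and x of narrow_strip_low in the frame of slope between -0.014 and 0.004 m and y of narrow_strip_low in the frame of slope between -0.014 and 0.014 m and z of narrow_strip_low in the frame of slope between 0.006 and 0.015 m and z of narrow_strip_up in the frame of slope below 0.005 m and x of narrow_strip_up in the frame of slope below -0.085 m and angle between the y axis of narrow_strip and the y axis of slope, either way round below 0.13 rad and linear speed of narrow_strip below 0.02 m/s and angular speed of narrow_strip below 0.2 rad/s and contact force between narrow_strip and the fingers below 0.1 N); the robot touches nothing.
It fails at once if a bystander (flask, pliers, cutters or dish) is moved more than 30 mm (distance of any of round_flask, square_flask, pliers, cutters, bead_dish from where it was at the start of the episode above 0.03 m).
It also fails if it takes over 64 s, if anything falls off the work surface, if the arm or the gripper's body presses on something with over 40 N, if the wrist force passes 120 N, or if a joint passes its speed limit or range.

## Working session

There is one attempt and no reset: what is moved stays moved. The work goes in short steps, Python scripts to look and compute and a tool call to move; the robot and the scene stay as the last step left them, time stands still between calls to the robot, and variables do not carry over. Pictures are saved under pics/ and viewed, and the job is handed in when it is done.

Besides the shell and the picture viewer there is one more tool, called after "Emit:" as name(argument=value, ...), one argument or row to a line, values as JSON. arm_command: Moves the arm, as the interface text tells. Its arguments: {"type":"object","properties":{"slide":{"type":"array"},"angular":{"type":"array"},"grip":{"type":"array"}},"required":["slide","angular","grip"]}

```bash
ls; mkdir -p pics; python3 - <<'E'
from rig import arm, vision
import cv2, numpy as np
print(arm.sense())
for n in ["scene","side","wrist"]:
    s=vision.snapshot(n); cv2.imwrite(f"pics/{n}0.png",s["pixels"])
    print(n,{k:np.round(v,4).tolist() for k,v in s.items() if k!="pixels"})
E
```

```text
pics
{'time': 0.0, 'qpos': array([-1.19187791,  0.46946249, -0.04860202,  1.53366288,  0.02410778,
        1.14101924, -0.08227038]), 'dq': array([ 9.21146711e-04, -2.68826665e-04,  5.55035851e-04,  1.38834721e-03,
       -5.41760803e-04,  1.22394171e-04, -5.00066822e-05]), 'joint_torque': array([-2.44425219e-04, -5.07979774e+01, -8.07768689e-02, -2.36150676e+01,
       -6.12893561e-02,  3.79745476e-02,  1.86584084e-04]), 'tool_pos': array([0.26751293, 0.61923014, 0.29119829]), 'tool_rot': array([ 2.02464644e-01,  9.79289080e-01, -9.69592377e-04, -1.61692886e-04]), 'ft_force': array([-0.64023193,  0.49586228, -0.83520014]), 'wrist_torque': array([ 0.03587118,  0.00684639, -0.0065297 ]), 'gripper_width': 0.9980814437928994}
scene {'mtx': [[582.1284, 0.0, 316.6004], [0.0, 582.1284, 234.889], [0.0, 0.0, 1.0]], 'D': [-0.071, 0.0, 0.0, 0.0, 0.0], 'world_from_camera': [[0.6165, 0.5791, -0.5335, 1.4704], [0.7873, -0.4625, 0.4078, -0.8424], [-0.0106, -0.6714, -0.741, 1.3797], [0.0, 0.0, 0.0, 1.0]]}
side {'mtx': [[557.2379, 0.0, 316.2031], [0.0, 557.2379, 240.9463], [0.0, 0.0, 1.0]], 'D': [0.0353, 0.0, 0.0, 0.0, 0.0], 'world_from_camera': [[0.9674, -0.1906, 0.1665, 0.2638], [-0.2527, -0.6902, 0.6781, -1.1775], [-0.0143, -0.6981, -0.7159, 1.2163], [0.0, 0.0, 0.0, 1.0]]}
wrist {'mtx': [[432.6481, 0.0, 313.1868], [0.0, 432.6481, 241.3226], [0.0, 0.0, 1.0]], 'D': [-0.1024, 0.0, 0.0, 0.0, 0.0], 'T_tool_cam': [[0.0004, -0.9661, -0.2582, 0.0712], [1.0, 0.0002, 0.0008, 0.0008], [-0.0007, -0.2582, 0.9661, -0.0924], [0.0, 0.0, 0.0, 1.0]]}
```

View pics/scene0.png

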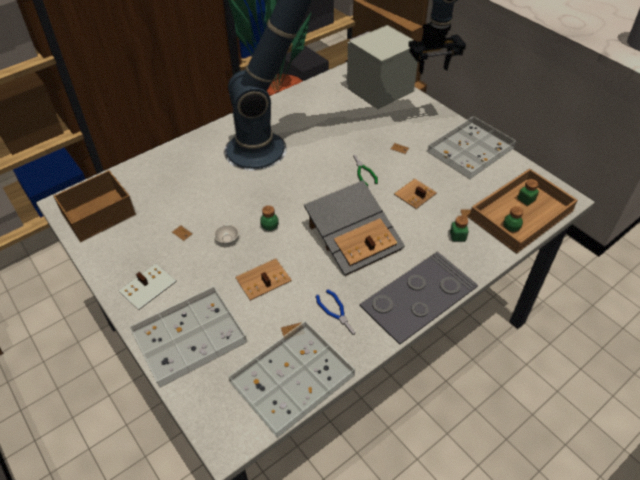

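View pics/side0.png

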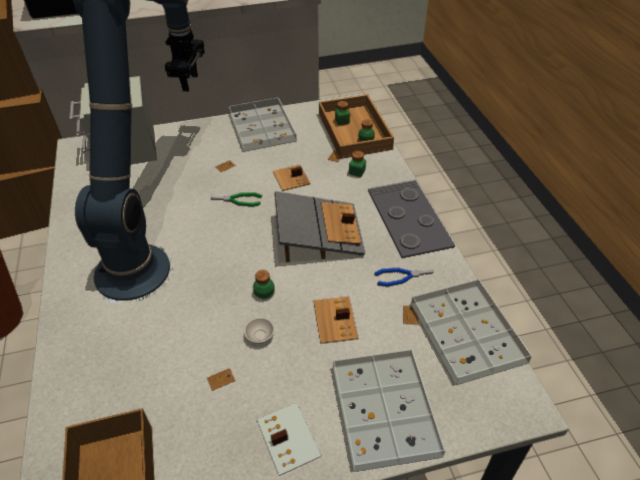

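View pics/wrist0.png

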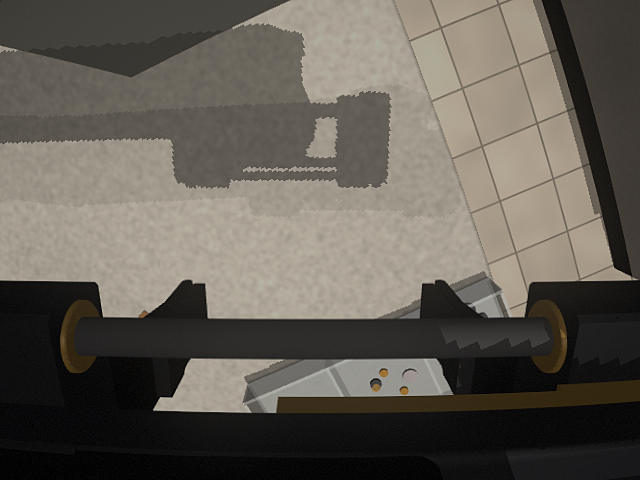

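```bash
python3 - <<'E'
import cv2, numpy as np
a=cv2.imread("pics/scene0.png"); b=cv2.imread("pics/side0.png")
c1=cv2.resize(a[150:310,220:450],None,fx=3.4,fy=3.4,interpolation=cv2.INTER_CUBIC)
c2=cv2.resize(b[150:350,250:400],None,fx=3,fy=3,interpolation=cv2.INTER_CUBIC)
cv2.imwrite("pics/c1.png",c1);cv2.imwrite("pics/c2.png",c2)
E
```

```text
(no output)
```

View pics/c1.png

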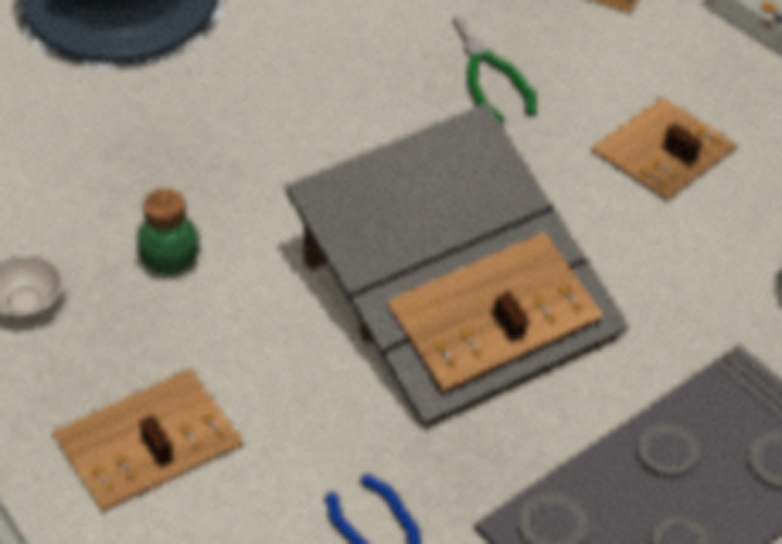

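View pics/c2.png

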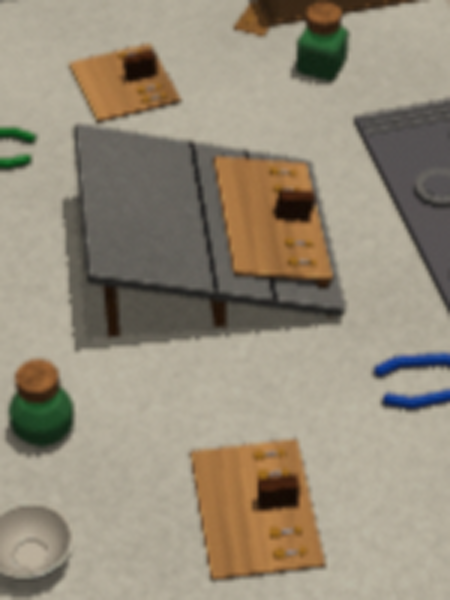

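```bash
cat > h.py <<'E'
import cv2, numpy as np
from rig import arm, vision
from scipy.spatial.transform import Rotation as R
def T_of(s, st=None):
    if "world_from_camera" in s: return np.array(s["world_from_camera"])
    T=np.eye(4); T[:3,:3]=R.from_quat(st["tool_rot"]).as_matrix(); T[:3,3]=st["tool_pos"]
    return T@np.array(s["T_tool_cam"])
def rays(s,pts,st=None):
    p=cv2.undistortPoints(np.array(pts,float).reshape(-1,1,2),np.array(s["mtx"]),np.array(s["D"])).reshape(-1,2)
    T=T_of(s,st); d=np.c_[p,np.ones(len(p))]@T[:3,:3].T
    return T[:3,3],d
def onplane(s,pts,z,st=None):
    o,d=rays(s,pts,st); return o+d*((z-o[2])/d[:,2])[:,None]
def tri(s1,p1,s2,p2,st1=None,st2=None):
    o1,d1=rays(s1,p1,st1); o2,d2=rays(s2,p2,st2); out=[];gap=[]
    for a,b in zip(d1,d2):
        A=np.c_[a,-b]; t=np.linalg.lstsq(A,o2-o1,rcond=None)[0]
        x=o1+a*t[0]; y=o2+b*t[1]; out.append((x+y)/2); gap.append(np.linalg.norm(x-y))
    return np.array(out),np.array(gap)
def project(s,X,st=None):
    T=np.linalg.inv(T_of(s,st)); X=np.atleast_2d(X)
    r=cv2.Rodrigues(T[:3,:3])[0]
    return cv2.projectPoints(X.astype(float),r,T[:3,3],np.array(s["mtx"]),np.array(s["D"]))[0].reshape(-1,2)
def quads(img,lo,hi,amin,amax):
    h=cv2.cvtColor(img,cv2.COLOR_BGR2HSV); m=cv2.inRange(h,lo,hi)
    m=cv2.morphologyEx(m,cv2.MORPH_CLOSE,np.ones((3,3)))
    cs,_=cv2.findContours(m,cv2.RETR_EXTERNAL,cv2.CHAIN_APPROX_NONE); out=[]
    for c in cs:
        hull=cv2.convexHull(c)
        if amin<cv2.contourArea(hull)<amax:
            out.append(hull)
    return m,out
def quadfit(hull):
    q=cv2.approxPolyN(hull,4,ensure_convex=True) if hasattr(cv2,'approxPolyN') else cv2.approxPolyDP(hull,0.04*cv2.arcLength(hull,True),True)
    return q.reshape(-1,2)
E
python3 - <<'E'
from h import *
S={n:vision.snapshot(n) for n in ["scene","side"]}
import pickle; pickle.dump(S,open("S.pkl","wb"))
for n,s in S.items():
    m,o=quads(s["pixels"],(5,90,90),(22,255,255),300,6000)
    cv2.imwrite(f"pics/m_{n}.png",m)
    for h in o:
        q=quadfit(h); P=onplane(s,q,0.006)
        c=P.mean(0); print(n,q.tolist(),np.round(P[:,:2],3).tolist(),"sides",np.round(np.linalg.norm(P-np.roll(P,-1,0),axis=1),3),np.round(c,4))
sc,sd=S["scene"],S["side"]
f1=lambda p:((np.array(p)+.5)/3.4-.5+[220,150]); f2=lambda p:((np.array(p)+.5)/3-.5+[250,150])
n=["UL","UR","lineU_R","lineU_L","lineL_R","barfix"]
# board: c1 vs c2  
a=f1([(288,188),(490,107),(551,208),(356,297),(388,352),(428,424)]); b=f2([(89,276),(77,126),(192,143),(214,291),(276,299),(343,312)])
X,g=tri(sc,a,sd,b); print(np.round(X,4),np.round(g,4))
E
```

```text
scene [[291, 280], [250, 300], [235, 277], [275, 258]] [[0.577, -0.258], [0.561, -0.394], [0.463, -0.383], [0.477, -0.246]] sides [0.138 0.099 0.138 0.1  ] [ 0.5195 -0.3201  0.006 ]
scene [[398, 243], [350, 264], [333, 238], [380, 217]] [[0.668, 0.092], [0.639, -0.081], [0.524, -0.054], [0.549, 0.125]] sides [0.175 0.118 0.18  0.124] [0.595  0.0206 0.006 ]
scene [[135, 193], [71, 223], [52, 196], [76, 185]] [[-0.063, -0.456], [-0.068, -0.689], [-0.235, -0.692], [-0.235, -0.603]] sides [0.233 0.168 0.089 0.226] [-0.1502 -0.6098  0.006 ]
scene [[49, 223], [-1, 247], [3, 187], [16, 181]] [[-0.115, -0.748], [-0.116, -0.918], [-0.395, -0.816], [-0.396, -0.768]] sides [0.17  0.298 0.048 0.282] [-0.2556 -0.8124  0.006 ]
scene [[436, 192], [416, 208], [393, 193], [414, 178]] [[0.58, 0.354], [0.593, 0.246], [0.492, 0.236], [0.483, 0.345]] sides [0.109 0.101 0.11  0.098] [0.5369 0.2952 0.006 ]
scene [[578, 201], [521, 243], [445, 220], [530, 168]] [[0.913, 0.702], [0.911, 0.397], [0.691, 0.281], [0.704, 0.709]] sides [0.306 0.249 0.428 0.209] [0.8047 0.5224 0.006 ]
scene [[87, 133], [0, 170], 
[... 2976 characters left out ...]
], [500, 83], [476, 32], [518, 52]] [[1.507, 0.358], [1.504, 0.646], [1.612, 1.092], [1.702, 0.862]] sides [0.288 0.458 0.247 0.54 ] [1.5814 0.7395 0.006 ]
side [[456, 44], [485, 76], [443, 58], [431, 29]] [[1.475, 1.01], [1.472, 0.715], [1.367, 0.907], [1.425, 1.182]] sides [0.295 0.219 0.281 0.179] [1.4344 0.9537 0.006 ]
side [[642, 54], [637, 71], [603, 48], [577, 22]] [[2.192, 0.688], [2.083, 0.569], [2.07, 0.784], [2.106, 1.044]] sides [0.161 0.215 0.262 0.366] [2.1126 0.7714 0.006 ]
[[ 0.4236 -0.0892  0.0954]
 [ 0.4566  0.1278  0.094 ]
 [ 0.5722  0.104   0.0635]
 [ 0.5407 -0.1029  0.0567]
 [ 0.5994 -0.1139  0.0413]
 [ 0.6662 -0.1225  0.0121]] [0.0028 0.0048 0.0045 0.0034 0.005  0.0042]
```

```bash
cat >> h.py <<'E'
def ori(yaw, tilt=0.0):
    """tool: y along strip/slope +y (yaw about world z), then pitched so tool z=-normal of a face falling by tilt along its x"""
    B=R.from_euler('z',yaw)*R.from_euler('y',tilt)   # face frame: x downhill
    F=np.array([[-1,0,0],[0,1,0],[0,0,-1]]).T         # tool x=-face x, y=face y, z=-face z
    return R.from_matrix(B.as_matrix()@F)
def plan(p1,r1,n,cur=None):
    if cur is None:
        s=arm.sense(); cur=(s["tool_pos"],R.from_quat(s["tool_rot"]))
    p0,r0=cur; dr=(r0.inv()*r1).as_rotvec()
    rows=[]
    for k in range(n):
        rk=r0*R.from_rotvec(dr*k/n)
        rows.append((rk.inv().apply((np.array(p1)-p0)/n)*100, dr/n))
    for i in range(0,n,5):
        print('"slide":',[[round(float(x),2) for x in a] for a,_ in rows[i:i+5]],' "angular":',[[round(float(x),3) for x in b] for _,b in rows[i:i+5]])
    return (np.array(p1),r1)
E
python3 - <<'E'
from h import *
print(ori(0).as_matrix(), ori(-.151).as_quat())
plan([0.58,0.10,0.38],ori(-.151),10)
E
```

```text
[[-1.  0.  0.]
 [ 0.  1.  0.]
 [ 0.  0. -1.]] [0.07542829 0.99715123 0.         0.        ]
"slide": [[-4.93, -3.53, -0.88], [-4.84, -3.66, -0.88], [-4.74, -3.78, -0.88], [-4.64, -3.9, -0.88], [-4.54, -4.02, -0.88]]  "angular": [[-0.0, -0.0, -0.026], [-0.0, -0.0, -0.026], [-0.0, -0.0, -0.026], [-0.0, -0.0, -0.026], [-0.0, -0.0, -0.026]]
"slide": [[-4.44, -4.13, -0.88], [-4.33, -4.24, -0.88], [-4.22, -4.35, -0.88], [-4.1, -4.46, -0.88], [-3.99, -4.56, -0.88]]  "angular": [[-0.0, -0.0, -0.026], [-0.0, -0.0, -0.026], [-0.0, -0.0, -0.026], [-0.0, -0.0, -0.026], [-0.0, -0.0, -0.026]]
```

Emit:
arm_command(
  slide=[
    [-4.93,-3.53,-0.88],
    [-4.84,-3.66,-0.88],
    [-4.74,-3.78,-0.88],
    [-4.64,-3.9,-0.88],
    [-4.54,-4.02,-0.88],
  ],
  angular=[
    [0,0,-0.026],
    [0,0,-0.026],
    [0,0,-0.026],
    [0,0,-0.026],
    [0,0,-0.026],
  ],
  grip=[0.6,0.6,0.6,0.6,0.6],
)

```text
time: 0.88
tool_pos: [0.4248, 0.358, 0.3367]
tool_rot: [0.138, 0.99, 0.0, 0.0]
ft_force: [0.8, 0.3, -0.1]
gripper_width: 0.616
```

Emit:
arm_command(
  slide=[
    [-4.44,-4.13,-0.88],
    [-4.33,-4.24,-0.88],
    [-4.22,-4.35,-0.88],
    [-4.1,-4.46,-0.88],
    [-3.99,-4.56,-0.88],
  ],
  angular=[
    [0,0,-0.026],
    [0,0,-0.026],
    [0,0,-0.026],
    [0,0,-0.026],
    [0,0,-0.026],
  ],
  grip=[0.6,0.6,0.6,0.6,0.6],
)

```text
time: 1.5
tool_pos: [0.5816, 0.099, 0.3807]
tool_rot: [0.073, 0.997, 0.0, 0.0]
ft_force: [0.5, 0.5, 0.6]
gripper_width: 0.601
```

```bash
python3 - <<'E'
from h import *
import pickle
st=arm.sense(); s=vision.snapshot("wrist"); st2=arm.sense()
pickle.dump((s,st),open("W1.pkl","wb"))
print(st["time"],st["tool_pos"],st2["tool_pos"],st["tool_rot"],np.abs(st["dq"]).max(),st["qpos"])
cv2.imwrite("pics/w1.png",s["pixels"])
E
```

```text
1.5 [0.58157018 0.09897234 0.38067879] [0.58565161 0.08881334 0.38194939] [7.32616797e-02 9.97312707e-01 2.37571121e-04 1.86146489e-04] 1.0967703738217298 [-0.38531239  0.26331723  0.18359073  1.63419707 -0.05049578  1.24820018
  1.23222363]
```

View pics/w1.png

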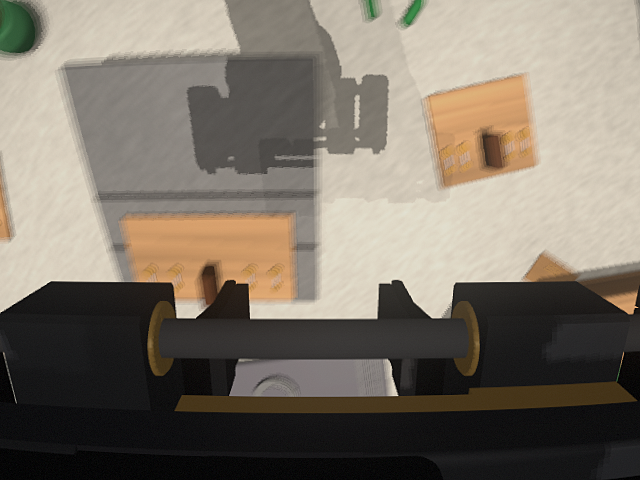

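```bash
python3 - <<'E'
from h import *
import pickle
for i in range(3): vision.snapshot("wrist")
st=arm.sense(); s=vision.snapshot("wrist"); 
pickle.dump((s,st),open("W1.pkl","wb"))
print(st["time"],st["tool_pos"],np.abs(st["dq"]).max())
cv2.imwrite("pics/w1b.png",s["pixels"])
m,o=quads(s["pixels"],(5,90,90),(22,255,255),2000,60000)
for h in o:
    q=quadfit(h); P=onplane(s,q,0.006,st); print(q.tolist(),np.round(P[:,:2],4).tolist(),np.round(np.linalg.norm(P-np.roll(P,-1,0),axis=1),3),np.round(P.mean(0),4))
# predicted board points from initial estimate
c=np.array([0.5613,0.0,0.06]); B=R.from_euler('z',-.151)*R.from_euler('y',np.radians(18))
f=lambda x,y,z=0:c+B.apply([x,y,z])
im=s["pixels"].copy()
for P in [f(-.13,.11),f(-.13,-.11),f(-.005,.11),f(-.005,-.11),f(.055,.11),f(.055,-.11)]:
    u=project(s,P,st)[0]; print(np.round(u,1)); cv2.circle(im,(int(u[0]),int(u[1])),2,(0,0,255),-1)
cv2.imwrite("pics/w1c.png",cv2.resize(im[30:330,50:350],None,fx=2,fy=2))
E
```

```text
1.7 [0.58123052 0.09937147 0.38010908] 0.051400097678973224
[[642, 271], [583, 281], [523, 281], [546, 249]] [[0.7321, 0.4847], [0.7318, 0.4052], [0.7194, 0.3294], [0.6842, 0.358]] [0.079 0.077 0.045 0.135] [0.7169 0.3943 0.006 ]
[[298, 297], [147, 309], [123, 213], [296, 211]] [[0.6979, 0.0653], [0.6871, -0.1149], [0.5701, -0.113], [0.5977, 0.0792]] [0.18  0.117 0.194 0.101] [ 0.6382 -0.0208  0.006 ]
[[541, 162], [445, 185], [428, 93], [528, 70]] [[0.5829, 0.354], [0.5932, 0.2444], [0.4944, 0.2349], [0.4839, 0.3443]] [0.11  0.099 0.11  0.099] [0.5386 0.2944 0.006 ]
[322.4  54.9]
[62.2 62.2]
[321.  192.4]
[ 96.7 193.7]
[320.4 244.8]
[111.5 244.7]
```

View pics/w1c.png

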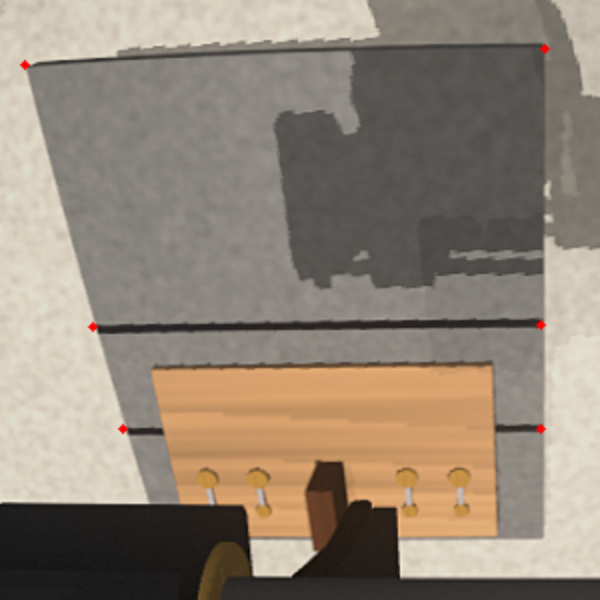

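```bash
python3 - <<'E'
from h import *
plan([0.57,-0.25,0.36],ori(-.115),10)
E
```

```text
"slide": [[-0.41, -3.49, 0.2], [-0.4, -3.49, 0.2], [-0.39, -3.49, 0.2], [-0.38, -3.49, 0.2], [-0.37, -3.49, 0.2]]  "angular": [[0.0, -0.0, -0.003], [0.0, -0.0, -0.003], [0.0, -0.0, -0.003], [0.0, -0.0, -0.003], [0.0, -0.0, -0.003]]
"slide": [[-0.36, -3.5, 0.2], [-0.34, -3.5, 0.2], [-0.33, -3.5, 0.2], [-0.32, -3.5, 0.2], [-0.31, -3.5, 0.2]]  "angular": [[0.0, -0.0, -0.003], [0.0, -0.0, -0.003], [0.0, -0.0, -0.003], [0.0, -0.0, -0.003], [0.0, -0.0, -0.003]]
```

Emit:
arm_command(
  slide=[
    [-0.55,-4.99,0.29],
    [-0.55,-4.99,0.29],
    [-0.54,-4.99,0.29],
    [-0.54,-4.99,0.29],
    [-0.5,-4.99,0.29],
  ],
  angular=[
    [0,0,-0.005],
    [0,0,-0.005],
    [0,0,-0.005],
    [0,0,-0.005],
    [0,0,-0.005],
  ],
  grip=[0.6,0.6,0.6,0.6,0.6],
)

```text
time: 2.38
tool_pos: [0.5732, -0.1489, 0.3654]
tool_rot: [0.059, 0.998, 0.001, -0.0]
ft_force: [0.8, -0.7, -0.2]
gripper_width: 0.601
```

Emit:
arm_command(
  slide=[
    [-0.46,-5.0,0.29],
    [-0.45,-5.0,0.29],
    [0,0,0],
    [0,0,0],
    [0,0,0],
  ],
  angular=[
    [0,0,-0.005],
    [0,0,-0.005],
    [0,0,0],
    [0,0,0],
    [0,0,0],
  ],
  grip=[0.6,0.6,0.6,0.6,0.6],
)

```text
time: 3.0
tool_pos: [0.5711, -0.2477, 0.3598]
tool_rot: [0.054, 0.999, 0.001, 0.0]
ft_force: [0.3, 0.1, -0.5]
gripper_width: 0.601
```

```bash
cat > look.py <<'E'
from h import *
import sys
st=arm.sense(); s=vision.snapshot("wrist")
print(st["time"],st["tool_pos"],st["tool_rot"],np.abs(st["dq"]).max(),st["qpos"])
cv2.imwrite(f"pics/{sys.argv[1]}.png",s["pixels"])
m,o=quads(s["pixels"],(5,90,90),(22,255,255),2000,60000)
for h in o:
    q=quadfit(h); P=onplane(s,q,0.006,st); print(q.tolist(),np.round(P[:,:2],4).tolist(),np.round(np.linalg.norm(P-np.roll(P,-1,0),axis=1),3),np.round(P.mean(0),4))
E
python3 look.py w2
```

```text
3.0 [ 0.57105336 -0.24771873  0.35981847] [5.42426457e-02 9.98527528e-01 7.13067964e-04 5.61340733e-05] 0.00910658408068661 [ 0.08477546  0.33969308  0.34451112  1.59514893 -0.12123001  1.22806307
  1.91422545]
[[651, 189], [615, 277], [462, 274], [485, 180]] [[0.6002, 0.1303], [0.7, 0.0925], [0.6744, -0.0917], [0.5728, -0.0649]] [0.107 0.186 0.105 0.197] [0.6368 0.0166 0.006 ]
[[304, 105], [304, 204], [171, 202], [166, 105]] [[0.4789, -0.2451], [0.5782, -0.2563], [0.5605, -0.3955], [0.4623, -0.3829]] [0.1   0.14  0.099 0.139] [ 0.52  -0.32   0.006]
```

View pics/w2.png

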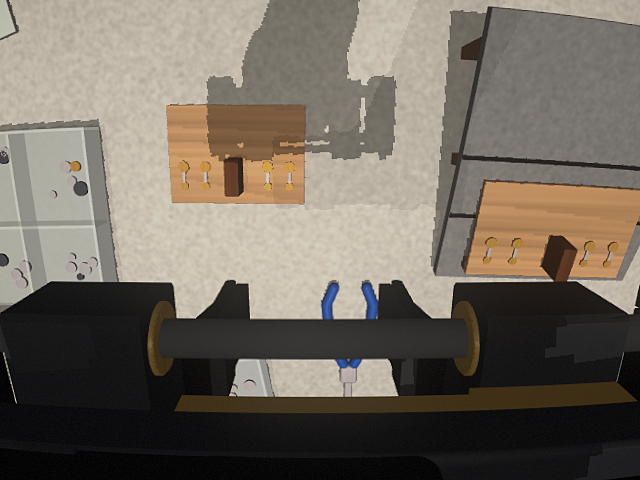

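```bash
python3 - <<'E'
from h import *
r=ori(-.122)
c=plan([0.5399,-0.3224,0.15],r,5); c=plan([0.5399,-0.3224,0.081],r,5,c)
E
```

```text
"slide": [[0.46, -1.55, 4.2], [0.45, -1.55, 4.2], [0.45, -1.55, 4.2], [0.44, -1.55, 4.2], [0.44, -1.55, 4.2]]  "angular": [[0.0, 0.0, 0.003], [0.0, 0.0, 0.003], [0.0, 0.0, 0.003], [0.0, 0.0, 0.003], [0.0, 0.0, 0.003]]
"slide": [[0.0, 0.0, 1.38], [0.0, 0.0, 1.38], [0.0, 0.0, 1.38], [0.0, 0.0, 1.38], [0.0, 0.0, 1.38]]  "angular": [[0.0, 0.0, 0.0], [0.0, 0.0, 0.0], [0.0, 0.0, 0.0], [0.0, 0.0, 0.0], [0.0, 0.0, 0.0]]
```

Emit:
arm_command(
  slide=[
    [0.46,-1.55,4.2],
    [0.45,-1.55,4.2],
    [0.45,-1.55,4.2],
    [0.44,-1.55,4.2],
    [0.44,-1.55,4.2],
  ],
  angular=[
    [0,0,0.003],
    [0,0,0.003],
    [0,0,0.003],
    [0,0,0.003],
    [0,0,0.003],
  ],
  grip=[0.5,0.5,0.5,0.5,0.5],
)

```text
time: 3.68
tool_pos: [0.5395, -0.3238, 0.1489]
tool_rot: [0.063, 0.998, 0.0, 0.001]
ft_force: [-0.3, -0.3, 0.3]
gripper_width: 0.497
```

Emit:
arm_command(
  slide=[
    [0,0,1.0],
    [0,0,1.0],
    [0,0,0],
    [0,0,0],
    [0,0,0],
  ],
  angular=[
    [0,0,0],
    [0,0,0],
    [0,0,0],
    [0,0,0],
    [0,0,0],
  ],
  grip=[0.5,0.5,0.5,0.5,0.5],
)

```text
time: 4.3
tool_pos: [0.5394, -0.3248, 0.131]
tool_rot: [0.064, 0.998, -0.0, 0.001]
ft_force: [-0.2, -0.5, 0.1]
gripper_width: 0.501
```

```bash
python3 - <<'E'
from h import *
st=arm.sense(); print(st["tool_pos"],st["qpos"],st["ft_force"])
r=ori(-.122)
c=plan([0.5399,-0.3224,0.081],r,5)
s=vision.snapshot("wrist"); cv2.imwrite("pics/w3.png",s["pixels"])
E
```

```text
[ 0.53944113 -0.32476722  0.13098073] [ 0.25646202  0.5808484   0.30370399  1.80244358 -0.23328979  0.79145504
  2.12135896] [-0.2152076  -0.46966074  0.05118111]
"slide": [[-0.0, 0.05, 1.0], [-0.0, 0.05, 1.0], [-0.0, 0.05, 1.0], [-0.0, 0.05, 1.0], [-0.0, 0.05, 1.0]]  "angular": [[-0.0, 0.0, -0.001], [-0.0, 0.0, -0.001], [-0.0, 0.0, -0.001], [-0.0, 0.0, -0.001], [-0.0, 0.0, -0.001]]
```

View pics/w3.png

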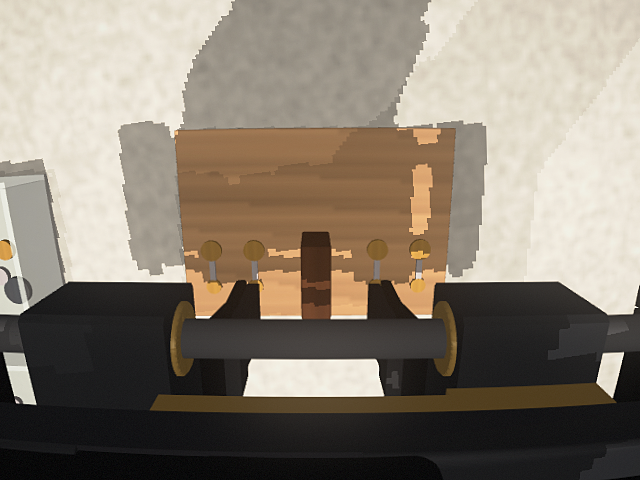

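Emit:
arm_command(
  slide=[
    [0,0.05,1.0],
    [0,0.05,1.0],
    [0,0.05,1.0],
    [0,0.05,1.0],
    [0,0.05,1.0],
  ],
  angular=[
    [0,0,0],
    [0,0,0],
    [0,0,0],
    [0,0,0],
    [0,0,0],
  ],
  grip=[0.5,0.5,0.5,0.5,0.5],
)

```text
time: 4.97
tool_pos: [0.539, -0.3223, 0.079]
tool_rot: [0.064, 0.998, 0.0, -0.0]
ft_force: [-0.1, 0.8, 0.2]
gripper_width: 0.495
```

Emit:
arm_command(
  slide=[
    [0,0,0],
    [0,0,0],
    [0,0,0],
    [0,0,0],
    [0,0,0],
  ],
  angular=[
    [0,0,0],
    [0,0,0],
    [0,0,0],
    [0,0,0],
    [0,0,0],
  ],
  grip=[0.5,0.1,0.0,0.0,0.0],
)

```text
time: 5.6
tool_pos: [0.5392, -0.3225, 0.0802]
tool_rot: [0.064, 0.998, -0.0, 0.0]
ft_force: [-0.7, -0.8, 0.7]
gripper_width: 0.157
```

```bash
python3 - <<'E'
from h import *
st=arm.sense(); print(st["tool_pos"],st["tool_rot"],R.from_quat(st["tool_rot"]).as_matrix()[:,1],st["ft_force"],st["gripper_width"])
E
```

```text
[ 0.53923322 -0.32252839  0.08019075] [ 6.38475686e-02  9.97959611e-01 -1.79050157e-04  2.64121626e-04] [ 1.27434684e-01  9.91846912e-01 -3.23642603e-04] [-0.65305646 -0.82970898  0.67915877] 0.15722382876929178
```

```bash
cat >> h.py <<'E'
SC=np.array([0.5613,0.0,0.06]); SYAW=-0.151
SB=R.from_euler('z',SYAW)*R.from_euler('y',np.radians(18))
TILT=np.radians(12.3)
def slope(p): return SC+SB.apply(p)
def toslope(P): return SB.inv().apply(np.asarray(P)-SC)
def place(lowx, tcp_strip, up=0.0, y=0.0):
    """TCP pose for strip with lower edge at slope x=lowx, raised by up along strip normal"""
    r=R.from_euler('z',SYAW)*R.from_euler('y',TILT)
    low=slope([lowx,y,0.010]); o=low-r.apply([0.05,0,0])
    return o+r.apply(np.array(tcp_strip)+[0,0,up]), ori(SYAW,TILT)
E
python3 - <<'E'
from h import *
st=arm.sense(); t=[0.0194,0,0.0802]
p,r=place(.055,t); print("goal",p)
up=st["tool_pos"]+[0,0,.16]
c=plan(up,R.from_quat(st["tool_rot"]),4)
h,r=place(.055,t,up=.05); print("hover",h)
c=plan(h,r,7,c)
plan(p,r,5,c)
E
```

```text
goal [ 0.60340114 -0.00640603  0.13739242]
"slide": [[-0.0, -0.0, -4.0], [-0.0, -0.0, -4.0], [-0.0, -0.0, -4.0], [-0.0, -0.0, -4.0]]  "angular": [[0.0, 0.0, 0.0], [0.0, 0.0, 0.0], [0.0, 0.0, 0.0], [0.0, 0.0, 0.0]]
hover [ 0.61393146 -0.00800831  0.18624469]
"slide": [[-0.49, 4.59, 0.77], [-0.49, 4.59, 0.76], [-0.5, 4.6, 0.74], [-0.51, 4.6, 0.73], [-0.52, 4.6, 0.72]]  "angular": [[-0.0, 0.031, 0.003], [-0.0, 0.031, 0.003], [-0.0, 0.031, 0.003], [-0.0, 0.031, 0.003], [-0.0, 0.031, 0.003]]
"slide": [[-0.52, 4.6, 0.7], [-0.53, 4.6, 0.69]]  "angular": [[-0.0, 0.031, 0.003], [-0.0, 0.031, 0.003]]
"slide": [[0.0, -0.0, 1.0], [0.0, -0.0, 1.0], [0.0, -0.0, 1.0], [0.0, -0.0, 1.0], [0.0, -0.0, 1.0]]  "angular": [[0.0, 0.0, 0.0], [0.0, 0.0, 0.0], [0.0, 0.0, 0.0], [0.0, 0.0, 0.0], [0.0, 0.0, 0.0]]
```

Emit:
arm_command(
  slide=[
    [0,0,-2.0],
    [0,0,-3.5],
    [0,0,-3.5],
    [0,0,-3.5],
    [0,0,-3.5],
  ],
  angular=[
    [0,0,0],
    [0,0,0],
    [0,0,0],
    [0,0,0],
    [0,0,0],
  ],
  grip=[0,0,0,0,0],
)

```text
time: 6.22
tool_pos: [0.5389, -0.3223, 0.2424]
tool_rot: [0.064, 0.998, -0.0, 0.001]
ft_force: [0.1, -0.5, -1.3]
gripper_width: 0.159
```

Emit:
arm_command(
  slide=[
    [-0.49,4.59,0.77],
    [-0.49,4.59,0.76],
    [-0.5,4.6,0.74],
    [-0.51,4.6,0.73],
    [-0.52,4.6,0.72],
  ],
  angular=[
    [0,0.031,0.003],
    [0,0.031,0.003],
    [0,0.031,0.003],
    [0,0.031,0.003],
    [0,0.031,0.003],
  ],
  grip=[0,0,0,0,0],
)

```text
time: 6.85
tool_pos: [0.5927, -0.0962, 0.2024]
tool_rot: [0.071, 0.994, 0.005, -0.077]
ft_force: [0.1, -0.1, -0.6]
gripper_width: 0.159
```

Emit:
arm_command(
  slide=[
    [-0.52,4.6,0.7],
    [-0.53,4.6,0.69],
    [0,0,0],
    [0,0,0],
    [0,0,0],
  ],
  angular=[
    [0,0.031,0.003],
    [0,0.031,0.003],
    [0,0,0],
    [0,0,0],
    [0,0,0],
  ],
  grip=[0,0,0,0,0],
)

```text
time: 7.48
tool_pos: [0.6133, -0.0097, 0.1864]
tool_rot: [0.075, 0.991, 0.007, -0.108]
ft_force: [0.0, -0.6, -0.7]
gripper_width: 0.162
```

```bash
python3 - <<'E'
from h import *
st=arm.sense(); s=vision.snapshot("wrist"); d=vision.snapshot("side"); g=vision.snapshot("scene")
import pickle; pickle.dump((st,s,d,g),open("hov.pkl","wb"))
print(st["time"],st["tool_pos"],st["tool_rot"],st["ft_force"],st["gripper_width"])
cv2.imwrite("pics/w4.png",s["pixels"]); cv2.imwrite("pics/d4.png",cv2.resize(d["pixels"][120:320,230:430],None,fx=3,fy=3,interpolation=cv2.INTER_CUBIC))
E
```

```text
7.475 [ 0.61331061 -0.009685    0.18643823] [ 0.07528656  0.99132653  0.00662186 -0.10751649] [ 0.02557526 -0.5527505  -0.68899187] 0.16165054748371593
```

View pics/w4.png

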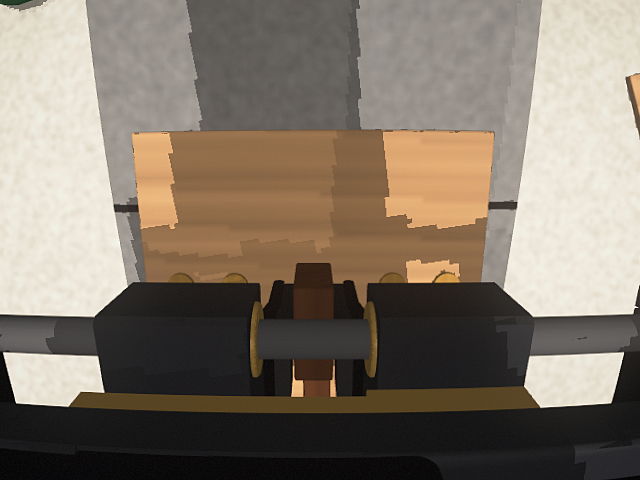

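View pics/d4.png

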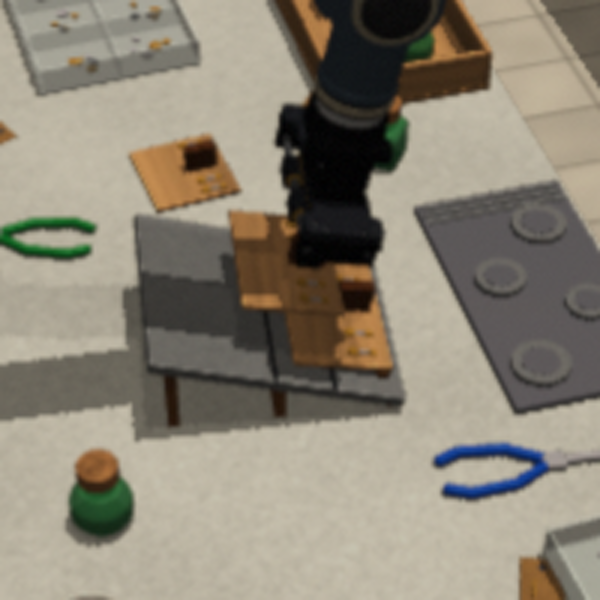

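```bash
python3 - <<'E'
from h import *
import pickle
st,s,d,g=pickle.load(open("hov.pkl","rb"))
r=R.from_quat(st["tool_rot"])
F=R.from_matrix(np.diag([-1.,1,-1]))
t=np.array([.0194,0,.0802])
rs=r*F
for q in [(-.05,-.07,.006),(-.05,.07,.006),(.002,0,.036)]:
    P=st["tool_pos"]+rs.apply(np.array(q)-t); print(q,project(s,P,st)[0])
# slope points visible: lower line ends
for P in [slope([.055,.11,0]),slope([.055,-.11,0]),slope([-.005,.11,0]),slope([-.005,-.11,0])]: print(project(s,P,st)[0])
p,rr=place(.055,t,up=.006); c=plan(p,rr,5); p,rr=place(.055,t,up=-.002); plan(p,rr,5,c)
print("cur low in slope",toslope(st["tool_pos"]+rs.apply(np.array([.05,0,0])-t)))
E
```

```text
(-0.05, -0.07, 0.006) [127.34965928 132.7465214 ]
(-0.05, 0.07, 0.006) [493.33118176 132.77672326]
(0.002, 0, 0.036) [309.8253805  290.14988269]
[500.67594396 304.87761097]
[129.33809987 304.70514988]
[517.39897524 207.20779911]
[112.8037199  207.17119488]
"slide": [[-0.01, 0.02, 0.87], [-0.01, 0.02, 0.87], [-0.01, 0.02, 0.87], [-0.01, 0.02, 0.87], [-0.01, 0.02, 0.87]]  "angular": [[-0.0, -0.0, -0.0], [-0.0, -0.0, -0.0], [-0.0, -0.0, -0.0], [-0.0, -0.0, -0.0], [-0.0, -0.0, -0.0]]
"slide": [[0.0, -0.0, 0.16], [0.0, -0.0, 0.16], [0.0, -0.0, 0.16], [0.0, -0.0, 0.16], [0.0, -0.0, 0.16]]  "angular": [[0.0, 0.0, 0.0], [0.0, 0.0, 0.0], [0.0, 0.0, 0.0], [0.0, 0.0, 0.0], [0.0, 0.0, 0.0]]
cur low in slope [ 0.04954089 -0.00201421  0.05978086]
```

Emit:
arm_command(
  slide=[
    [-0.01,0.02,0.87],
    [-0.01,0.02,0.87],
    [-0.01,0.02,0.87],
    [-0.01,0.02,0.87],
    [-0.01,0.02,0.87],
  ],
  angular=[
    [0,0,0],
    [0,0,0],
    [0,0,0],
    [0,0,0],
    [0,0,0],
  ],
  grip=[0,0,0,0,0],
)

```text
time: 8.25
tool_pos: [0.6046, -0.0055, 0.1422]
tool_rot: [0.074, 0.991, 0.007, -0.108]
ft_force: [-0.2, 0.5, -0.7]
gripper_width: 0.161
```

Emit:
arm_command(
  slide=[
    [0,0,0.12],
    [0,0,0.12],
    [0,0,0.12],
    [0,0,0.12],
    [0,0,0],
  ],
  angular=[
    [0,0,0],
    [0,0,0],
    [0,0,0],
    [0,0,0],
    [0,0,0],
  ],
  grip=[0,0,0,0,0],
)

```text
time: 8.88
tool_pos: [0.6038, -0.0054, 0.1383]
tool_rot: [0.074, 0.991, 0.007, -0.108]
ft_force: [-0.7, 0.7, -0.6]
gripper_width: 0.159
```

```bash
cat > chk.py <<'E'
from h import *
import sys
st=arm.sense(); t=np.array([.0194,0,.0802]); rs=R.from_quat(st["tool_rot"])*R.from_matrix(np.diag([-1.,1,-1]))
print(st["time"],st["tool_pos"],"F",np.round(st["ft_force"],2),"M",np.round(st["wrist_torque"],3),st["gripper_width"])
for q in (.05,-.05): print("slope",np.round(toslope(st["tool_pos"]+rs.apply(np.array([q,0,0])-t)),4))
E
python3 chk.py
```

```text
8.875 [ 0.60378011 -0.00538269  0.13832354] F [-0.72  0.69 -0.62] M [ 0.002 -0.333  0.   ] 0.15909381770405212
slope [0.0547 0.0009 0.0109]
slope [-0.0448  0.0007  0.0012]
```

Emit:
arm_command(
  slide=[
    [0,0,0.08],
    [0,0,0.08],
    [0,0,0],
    [0,0,0],
    [0,0,0],
  ],
  angular=[
    [0,0,0],
    [0,0,0],
    [0,0,0],
    [0,0,0],
    [0,0,0],
  ],
  grip=[0,0,0,0,0],
)

```text
time: 9.5
tool_pos: [0.6036, -0.0054, 0.1374]
tool_rot: [0.074, 0.991, 0.007, -0.108]
ft_force: [-1.7, -0.5, 5.1]
gripper_width: 0.158
```

```bash
python3 chk.py
```

```text
9.5 [ 0.60361136 -0.00538149  0.1374155 ] F [-1.73 -0.49  5.12] M [ 0.005  0.168 -0.014] 0.15817633850964655
slope [0.0549 0.0009 0.01  ]
slope [-0.0446  0.0007  0.0002]
```

Emit:
arm_command(
  slide=[
    [0,0,0],
    [0,0,0],
    [0,0,0],
    [0,0,-0.5],
    [0,0,-1.5],
  ],
  angular=[
    [0,0,0],
    [0,0,0],
    [0,0,0],
    [0,0,0],
    [0,0,0],
  ],
  grip=[0.22,0.35,0.45,0.5,0.5],
)

```text
time: 10.12
tool_pos: [0.6074, -0.0059, 0.1563]
tool_rot: [0.074, 0.991, 0.007, -0.109]
ft_force: [-0.3, 0.4, 0.1]
gripper_width: 0.485
```

Emit:
arm_command(
  slide=[
    [0,0,-2.5],
    [0,0,-3],
    [0,0,-3],
    [0,0,-3],
    [0,0,-3],
  ],
  angular=[
    [0,0,0],
    [0,0,0],
    [0,0,0],
    [0,0,0],
    [0,0,0],
  ],
  grip=[0.5,0.5,0.5,0.5,0.5],
)

```text
time: 10.75
tool_pos: [0.639, -0.0104, 0.3002]
tool_rot: [0.074, 0.991, 0.007, -0.107]
ft_force: [0.4, 0.6, -0.2]
gripper_width: 0.502
```

```bash
python3 - <<'E'
from h import *
for i in range(2): vision.snapshot("side")
st=arm.sense(); s=vision.snapshot("wrist"); d=vision.snapshot("side"); 
print(st["time"],st["tool_pos"],st["tool_rot"],st["ft_force"],np.abs(st["dq"]).max())
im=s["pixels"].copy()
ex=R.from_euler('z',SYAW)*R.from_euler('y',TILT)
for x,y in [(-.05,-.07),(-.05,.07),(.05,-.07),(.05,.07)]:
    P=slope([.055,0,.010])+ex.apply([x-.05,y,.006]); u=project(s,P,st)[0]; print(u); cv2.circle(im,(int(u[0]),int(u[1])),2,(0,0,255),-1)
cv2.imwrite("pics/w5.png",im); cv2.imwrite("pics/d5.png",cv2.resize(d["pixels"][120:320,230:430],None,fx=3,fy=3,interpolation=cv2.INTER_CUBIC))
c=plan([0.5585,0.2963,0.24],ori(.097),8)
E
```

```text
10.85 [ 0.64073926 -0.01079164  0.30262164] [ 0.07403045  0.99181605  0.00725554 -0.10376791] [-0.02382674  0.35258401  0.59523527] 0.07245924408875015
[218.17795709 124.8049519 ]
[403.00353877 125.17511673]
[224.33235237 251.35011011]
[396.62582216 251.78610663]
"slide": [[1.37, 3.64, 1.04], [1.28, 3.69, 1.0], [1.2, 3.73, 0.95], [1.11, 3.77, 0.91], [1.01, 3.8, 0.87]]  "angular": [[0.003, -0.027, -0.031], [0.003, -0.027, -0.031], [0.003, -0.027, -0.031], [0.003, -0.027, -0.031], [0.003, -0.027, -0.031]]
"slide": [[0.92, 3.83, 0.83], [0.82, 3.86, 0.8], [0.73, 3.89, 0.76]]  "angular": [[0.003, -0.027, -0.031], [0.003, -0.027, -0.031], [0.003, -0.027, -0.031]]
```

View pics/w5.png

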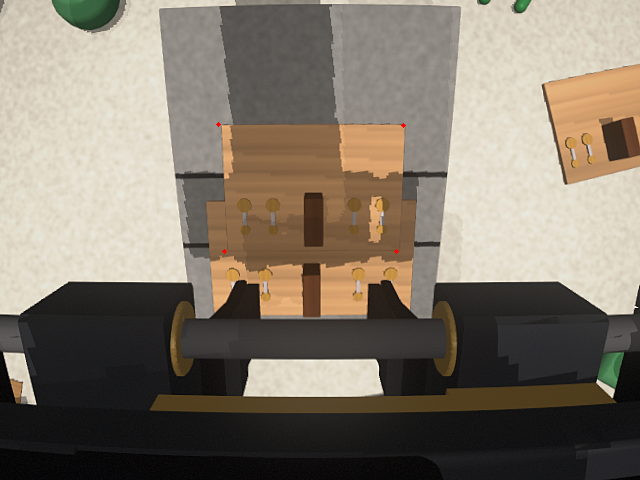

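View pics/d5.png

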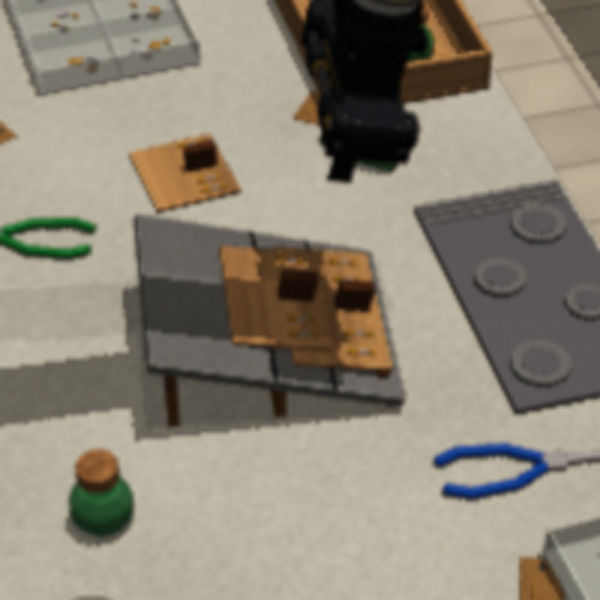

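Emit:
arm_command(
  slide=[
    [1.37,3.64,1.04],
    [1.28,3.69,1.0],
    [1.2,3.73,0.95],
    [1.11,3.77,0.91],
    [1.01,3.8,0.87],
  ],
  angular=[
    [0.003,-0.027,-0.031],
    [0.003,-0.027,-0.031],
    [0.003,-0.027,-0.031],
    [0.003,-0.027,-0.031],
    [0.003,-0.027,-0.031],
  ],
  grip=[0.5,0.5,0.5,0.5,0.5],
)

```text
time: 11.58
tool_pos: [0.5869, 0.1824, 0.2598]
tool_rot: [-0.004, 0.999, 0.002, -0.041]
ft_force: [-0.8, -0.4, -0.1]
gripper_width: 0.501
```

Emit:
arm_command(
  slide=[
    [0.92,3.83,0.83],
    [0.82,3.86,0.8],
    [0.73,3.89,0.76],
    [0,0,0],
    [0,0,0],
  ],
  angular=[
    [0.003,-0.027,-0.031],
    [0.003,-0.027,-0.031],
    [0.003,-0.027,-0.031],
    [0,0,0],
    [0,0,0],
  ],
  grip=[0.5,0.5,0.5,0.5,0.5],
)

```text
time: 12.2
tool_pos: [0.5576, 0.2954, 0.2385]
tool_rot: [-0.05, 0.999, -0.0, -0.001]
ft_force: [0.7, -0.8, 0.5]
gripper_width: 0.497
```

```bash
python3 look.py w6; python3 - <<'E'
from h import *
c=plan([0.5585,0.2963,0.13],ori(.097),5)
plan([0.5585,0.2963,0.0805],ori(.097),5,c)
E
```

```text
12.2 [0.55757475 0.29542106 0.23847839] [-4.98199860e-02  9.98757816e-01 -4.23701398e-04 -7.83885164e-04] 0.021213892870121872 [-0.67162265  0.44623168  0.1603281   1.70940407 -0.0822318   0.99429571
  1.18873214]
[[387, 131], [381, 260], [243, 260], [238, 131]] [[0.4844, 0.3437], [0.5831, 0.3528], [0.5939, 0.2446], [0.4953, 0.2348]] [0.099 0.109 0.099 0.109] [0.5392 0.294  0.006 ]
"slide": [[-0.01, 0.03, 2.18], [-0.01, 0.03, 2.18], [-0.01, 0.03, 2.18], [-0.01, 0.03, 2.18], [-0.01, 0.03, 2.18]]  "angular": [[-0.0, -0.0, 0.0], [-0.0, -0.0, 0.0], [-0.0, -0.0, 0.0], [-0.0, -0.0, 0.0], [-0.0, -0.0, 0.0]]
"slide": [[0.0, 0.0, 0.99], [0.0, 0.0, 0.99], [0.0, 0.0, 0.99], [0.0, 0.0, 0.99], [0.0, 0.0, 0.99]]  "angular": [[0.0, 0.0, 0.0], [0.0, 0.0, 0.0], [0.0, 0.0, 0.0], [0.0, 0.0, 0.0], [0.0, 0.0, 0.0]]
```

View pics/w6.png

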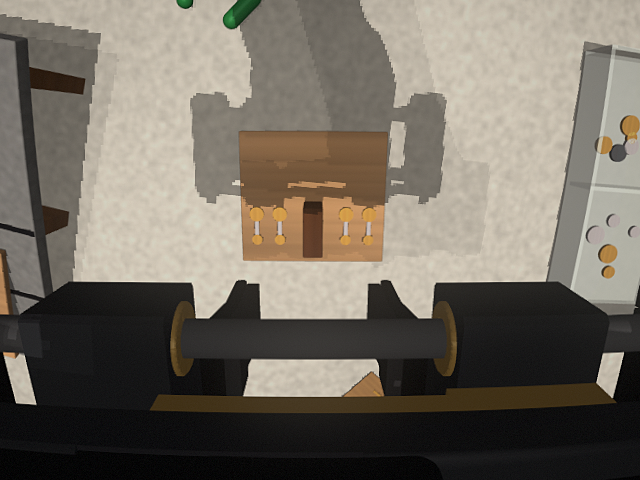

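Emit:
arm_command(
  slide=[
    [-0.02,0.02,2.2],
    [-0.02,0.02,2.2],
    [-0.02,0.02,2.2],
    [-0.02,0.02,2.2],
    [-0.02,0.02,2.0],
  ],
  angular=[
    [0,0,0],
    [0,0,0],
    [0,0,0],
    [0,0,0],
    [0,0,0],
  ],
  grip=[0.5,0.5,0.5,0.5,0.5],
)

```text
time: 12.88
tool_pos: [0.5595, 0.2958, 0.1306]
tool_rot: [-0.049, 0.999, 0.0, 0.0]
ft_force: [-0.3, -0.2, 0.6]
gripper_width: 0.5
```

Emit:
arm_command(
  slide=[
    [0,0,1.0],
    [0,0,1.0],
    [0,0,1.0],
    [0,0,1.0],
    [0,0,0.9],
  ],
  angular=[
    [0,0,0],
    [0,0,0],
    [0,0,0],
    [0,0,0],
    [0,0,0],
  ],
  grip=[0.5,0.5,0.5,0.5,0.5],
)

```text
time: 13.5
tool_pos: [0.5588, 0.2976, 0.0819]
tool_rot: [-0.05, 0.999, 0.0, 0.0]
ft_force: [-0.4, -0.5, 0.3]
gripper_width: 0.501
```

Emit:
arm_command(
  slide=[
    [0,0,0],
    [0,0,0],
    [0,0,0],
    [0,0,0],
    [0,0,0],
  ],
  angular=[
    [0,0,0],
    [0,0,0],
    [0,0,0],
    [0,0,0],
    [0,0,0],
  ],
  grip=[0.5,0.1,0.0,0.0,0.0],
)

```text
time: 14.12
tool_pos: [0.559, 0.2972, 0.0826]
tool_rot: [-0.05, 0.999, 0.0, 0.0]
ft_force: [0.5, -1.5, 1.3]
gripper_width: 0.163
```

```bash
python3 - <<'E'
from h import *
st=arm.sense(); print(st["tool_pos"],st["tool_rot"],st["gripper_width"],st["ft_force"])
rt=R.from_quat(st["tool_rot"]); M=rt.as_matrix(); yaw=np.arctan2(-M[0,1],M[1,1]); print("yaw",yaw)
t=R.from_euler('z',-.097).apply(st["tool_pos"]-np.array([.5391,.2942,0])); print("tcp_strip",t)
t[1]=0
up=st["tool_pos"]+[0,0,.19]
c=plan(up,rt,5)
h,r=place(-.005,t,up=.06); print("hover",h)
c=plan(h,r,8,c)
p,r=place(-.005,t); print("goal",p)
E
```

```text
[0.55898449 0.29717312 0.0826371 ] [-4.99836276e-02  9.98750003e-01  2.31810437e-04  1.19007339e-04] 0.1627365170320776 [ 0.51120812 -1.48958727  1.30894349]
yaw 0.10000899005651949
tcp_strip [0.02007895 0.00103338 0.0826371 ]
"slide": [[-0.0, 0.0, -3.8], [-0.0, 0.0, -3.8], [-0.0, 0.0, -3.8], [-0.0, 0.0, -3.8], [-0.0, 0.0, -3.8]]  "angular": [[0.0, 0.0, 0.0], [0.0, 0.0, 0.0], [0.0, 0.0, 0.0], [0.0, 0.0, 0.0], [0.0, 0.0, 0.0]]
hover [5.60792539e-01 7.72144023e-05 2.16792687e-01]
"slide": [[0.35, -3.7, 0.7], [0.21, -3.71, 0.69], [0.08, -3.72, 0.68], [-0.05, -3.72, 0.67], [-0.19, -3.72, 0.66]]  "angular": [[-0.003, 0.027, 0.031], [-0.003, 0.027, 0.031], [-0.003, 0.027, 0.031], [-0.003, 0.027, 0.031], [-0.003, 0.027, 0.031]]
"slide": [[-0.32, -3.71, 0.64], [-0.45, -3.7, 0.61], [-0.59, -3.69, 0.59]]  "angular": [[-0.003, 0.027, 0.031], [-0.003, 0.027, 0.031], [-0.003, 0.027, 0.031]]
goal [0.54815616 0.00199994 0.15816995]
```

Emit:
arm_command(
  slide=[
    [0,0,-2.5],
    [0,0,-4.1],
    [0,0,-4.1],
    [0,0,-4.1],
    [0,0,-4.1],
  ],
  angular=[
    [0,0,0],
    [0,0,0],
    [0,0,0],
    [0,0,0],
    [0,0,0],
  ],
  grip=[0,0,0,0,0],
)

```text
time: 14.75
tool_pos: [0.5584, 0.2972, 0.2725]
tool_rot: [-0.05, 0.999, 0.0, -0.0]
ft_force: [1.0, -0.5, -2.0]
gripper_width: 0.161
```

Emit:
arm_command(
  slide=[
    [0.35,-3.7,0.7],
    [0.21,-3.71,0.69],
    [0.08,-3.72,0.68],
    [-0.05,-3.72,0.67],
    [-0.19,-3.72,0.66],
  ],
  angular=[
    [-0.003,0.027,0.031],
    [-0.003,0.027,0.031],
    [-0.003,0.027,0.031],
    [-0.003,0.027,0.031],
    [-0.003,0.027,0.031],
  ],
  grip=[0,0,0,0,0],
)

```text
time: 15.38
tool_pos: [0.5597, 0.1104, 0.2362]
tool_rot: [0.028, 0.997, 0.005, -0.068]
ft_force: [0.7, 0.5, -0.8]
gripper_width: 0.162
```

Emit:
arm_command(
  slide=[
    [-0.32,-3.71,0.64],
    [-0.45,-3.7,0.61],
    [-0.59,-3.69,0.59],
    [0,0,0],
    [0,0,0],
  ],
  angular=[
    [-0.003,0.027,0.031],
    [-0.003,0.027,0.031],
    [-0.003,0.027,0.031],
    [0,0,0],
    [0,0,0],
  ],
  grip=[0,0,0,0,0],
)

```text
time: 16.0
tool_pos: [0.5608, 0.0009, 0.2156]
tool_rot: [0.074, 0.991, 0.007, -0.108]
ft_force: [0.2, -0.1, 0.2]
gripper_width: 0.161
```

```bash
sed -i 's/\[.0194,0,.0802\]/[.0201,0,.0826]/' chk.py; python3 chk.py; python3 - <<'E'
from h import *
st=arm.sense(); s=vision.snapshot("wrist"); d=vision.snapshot("side")
r=R.from_quat(st["tool_rot"]); F=R.from_matrix(np.diag([-1.,1,-1])); t=np.array([.0201,0,.0826]); rs=r*F
for q in [(-.05,-.055,.006),(-.05,.055,.006)]:
    P=st["tool_pos"]+rs.apply(np.array(q)-t); print(q,project(s,P,st)[0])
for P in [slope([-.13,.11,0]),slope([-.13,-.11,0]),slope([-.005,.11,0]),slope([-.005,-.11,0])]: print(project(s,P,st)[0])
cv2.imwrite("pics/w7.png",s["pixels"]); cv2.imwrite("pics/d7.png",cv2.resize(d["pixels"][120:320,230:430],None,fx=3,fy=3,interpolation=cv2.INTER_CUBIC))
p,rr=place(-.005,t,up=.008); c=plan(p,rr,5)
E
```

```text
16.0 [0.56079058 0.00086096 0.21556023] F [ 0.21 -0.06  0.21] M [ 0.054 -0.36  -0.044] 0.1606617164509208
slope [-0.0109  0.0007  0.0684]
slope [-0.1104  0.0004  0.0588]
(-0.05, -0.055, 0.006) [167.33098984 129.96884493]
(-0.05, 0.055, 0.006) [453.30288273 129.99417711]
[520.71297734  82.81208906]
[100.73827651  81.81598971]
[489.10754307 296.78798068]
[131.82737085 295.54114217]
"slide": [[-0.0, -0.03, 1.02], [-0.0, -0.03, 1.02], [-0.0, -0.03, 1.02], [-0.0, -0.03, 1.02], [-0.0, -0.03, 1.02]]  "angular": [[-0.0, -0.0, 0.001], [-0.0, -0.0, 0.001], [-0.0, -0.0, 0.001], [-0.0, -0.0, 0.001], [-0.0, -0.0, 0.001]]
```

View pics/w7.png

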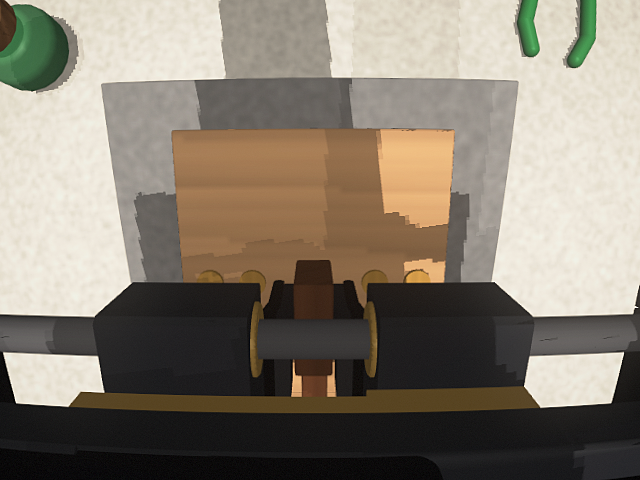

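View pics/d7.png

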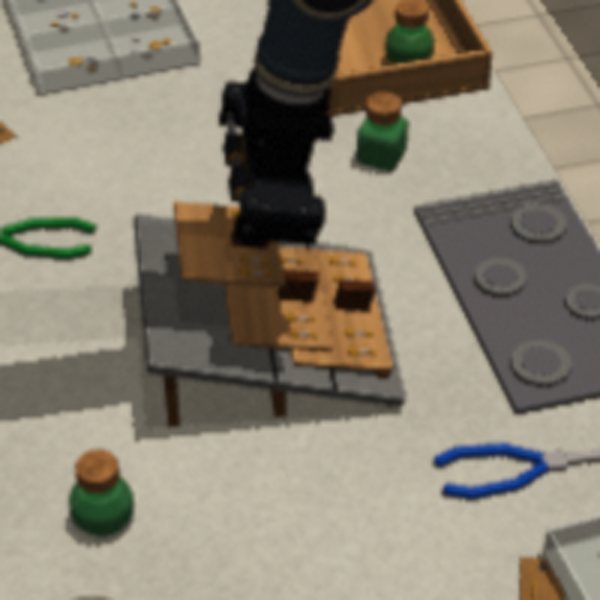

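Emit:
arm_command(
  slide=[
    [0,-0.03,1.02],
    [0,-0.03,1.02],
    [0,-0.03,1.02],
    [0,-0.03,1.02],
    [0,-0.03,1.02],
  ],
  angular=[
    [0,0,0],
    [0,0,0],
    [0,0,0],
    [0,0,0],
    [0,0,0],
  ],
  grip=[0,0,0,0,0],
)

```text
time: 16.73
tool_pos: [0.5495, 0.0001, 0.1651]
tool_rot: [0.074, 0.991, 0.007, -0.108]
ft_force: [0.4, -0.4, -1.0]
gripper_width: 0.159
```

Emit:
arm_command(
  slide=[
    [0,0,0.15],
    [0,0,0.15],
    [0,0,0.15],
    [0,0,0.1],
    [0,0,0],
  ],
  angular=[
    [0,0,0],
    [0,0,0],
    [0,0,0],
    [0,0,0],
    [0,0,0],
  ],
  grip=[0,0,0,0,0],
)

```text
time: 17.35
tool_pos: [0.5486, 0.0003, 0.1606]
tool_rot: [0.074, 0.991, 0.007, -0.108]
ft_force: [-0.5, -0.2, -1.1]
gripper_width: 0.152
```

```bash
python3 chk.py
```

```text
17.35 [5.48562328e-01 2.68704133e-04 1.60598863e-01] F [-0.51 -0.15 -1.07] M [-0.003 -0.348  0.05 ] 0.15216577601929013
slope [-0.0053 -0.0018  0.0125]
slope [-0.1048 -0.002   0.0028]
```

Emit:
arm_command(
  slide=[
    [0,0.03,0.08],
    [0,0.03,0.08],
    [0,0.03,0.05],
    [0,0,0],
    [0,0,0],
  ],
  angular=[
    [0,0,0],
    [0,0,0],
    [0,0,0],
    [0,0,0],
    [0,0,0],
  ],
  grip=[0,0,0,0,0],
)

```text
time: 17.98
tool_pos: [0.5482, 0.0012, 0.1585]
tool_rot: [0.074, 0.991, 0.007, -0.108]
ft_force: [-0.3, -0.8, -1.0]
gripper_width: 0.158
```

```bash
python3 chk.py
```

```text
17.975 [0.54823644 0.00118582 0.1584896 ] F [-0.35 -0.76 -0.98] M [-0.044 -0.325 -0.03 ] 0.15777718400362878
slope [-0.0051 -0.001   0.0103]
slope [-0.1046 -0.0011  0.0006]
```

Emit:
arm_command(
  slide=[
    [0,0,0.06],
    [0,0,0.06],
    [0,0,0],
    [0,0,0],
    [0,0,0],
  ],
  angular=[
    [0,0,0],
    [0,0,0],
    [0,0,0],
    [0,0,0],
    [0,0,0],
  ],
  grip=[0,0,0,0,0],
)

```text
time: 18.6
tool_pos: [0.5482, 0.0012, 0.1582]
tool_rot: [0.074, 0.991, 0.007, -0.108]
ft_force: [-1.3, 1.1, 5.0]
gripper_width: 0.16
```

```bash
python3 chk.py
```

```text
18.6 [0.54817142 0.00117901 0.15817139] F [-1.26  1.14  5.04] M [ 0.006  0.118 -0.006] 0.1597279701295167
slope [-0.005  -0.0009  0.01  ]
slope [-0.1046 -0.0011  0.0003]
```

Contact at exactly the expected height; releasing and retreating.

Emit:
arm_command(
  slide=[
    [0,0,0],
    [0,0,0],
    [0,0,0],
    [0,0,-0.5],
    [0,0,-1.5],
  ],
  angular=[
    [0,0,0],
    [0,0,0],
    [0,0,0],
    [0,0,0],
    [0,0,0],
  ],
  grip=[0.22,0.35,0.45,0.5,0.5],
)

```text
time: 19.23
tool_pos: [0.5519, 0.0007, 0.177]
tool_rot: [0.074, 0.991, 0.007, -0.109]
ft_force: [-0.4, -0.1, 0.4]
gripper_width: 0.486
```

Emit:
arm_command(
  slide=[
    [0,0,-3],
    [-2,0,-4],
    [-2,0,-4],
    [-2,0,-4],
    [-2,0,-4],
  ],
  angular=[
    [0,0,0],
    [0,0,0],
    [0,0,0],
    [0,0,0],
    [0,0,0],
  ],
  grip=[0.5,0.5,0.5,0.5,0.5],
)

```text
time: 19.85
tool_pos: [0.6708, -0.0168, 0.3478]
tool_rot: [0.074, 0.991, 0.007, -0.107]
ft_force: [0.3, -0.0, 0.4]
gripper_width: 0.501
```

Emit:
arm_command(
  slide=[
    [-1,0,0],
    [0,0,0],
    [0,0,0],
    [0,0,0],
    [0,0,0],
  ],
  angular=[
    [0,0,0],
    [0,0,0],
    [0,0,0],
    [0,0,0],
    [0,0,0],
  ],
  grip=[0.5,0.5,0.5,0.5,0.5],
)

```text
time: 20.48
tool_pos: [0.6793, -0.0179, 0.3428]
tool_rot: [0.074, 0.991, 0.007, -0.108]
ft_force: [-0.9, 0.3, 0.4]
gripper_width: 0.499
```

```bash
python3 - <<'E'
from h import *
st=arm.sense(); s=vision.snapshot("wrist"); d=vision.snapshot("side"); g=vision.snapshot("scene")
print(st["time"],st["tool_pos"],st["ft_force"],np.abs(st["dq"]).max())
import pickle; pickle.dump((st,s,d,g),open("end.pkl","wb"))
ex=R.from_euler('z',SYAW)*R.from_euler('y',TILT)
im=s["pixels"].copy()
for lx,w in [(.055,.07),(-.005,.055)]:
  for x,y in [(0,-w),(0,w),(.1,-w),(.1,w)]:
    P=slope([lx,0,.010])+ex.apply([x-.1,y,.006]); u=project(s,P,st)[0]; print(lx,x,y,np.round(u,1)); cv2.circle(im,(int(u[0]),int(u[1])),1,(0,0,255),-1)
cv2.imwrite("pics/w8.png",cv2.resize(im[:300,120:520],None,fx=2,fy=2,interpolation=cv2.INTER_CUBIC)); cv2.imwrite("pics/d8.png",cv2.resize(d["pixels"][160:280,250:400],None,fx=5,fy=5,interpolation=cv2.INTER_CUBIC))
cv2.imwrite("pics/g8.png",cv2.resize(g["pixels"][170:290,290:420],None,fx=5,fy=5,interpolation=cv2.INTER_CUBIC))
E
```

```text
20.475 [ 0.67925419 -0.0179406   0.34284596] [-0.8570029   0.28164734  0.36236312] 0.006604341190741157
0.055 0 -0.07 [231.   92.4]
0.055 0 0.07 [394.9  92.8]
0.055 0.1 -0.07 [235.1 207.5]
0.055 0.1 0.07 [390.3 208. ]
-0.005 0 -0.055 [245.8  17.1]
-0.005 0 0.055 [380.4  17.4]
-0.005 0.1 -0.055 [248.6 140.3]
-0.005 0.1 0.055 [377.  140.6]
```

View pics/w8.png

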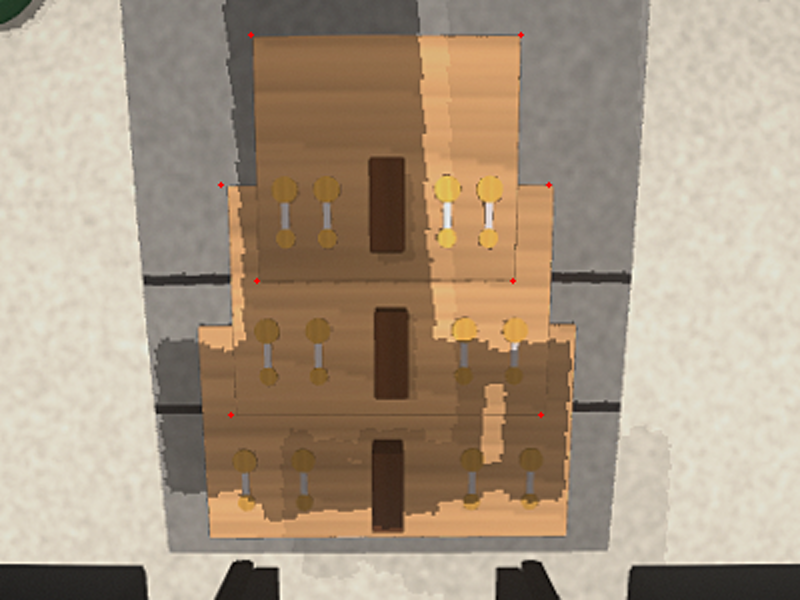

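View pics/d8.png

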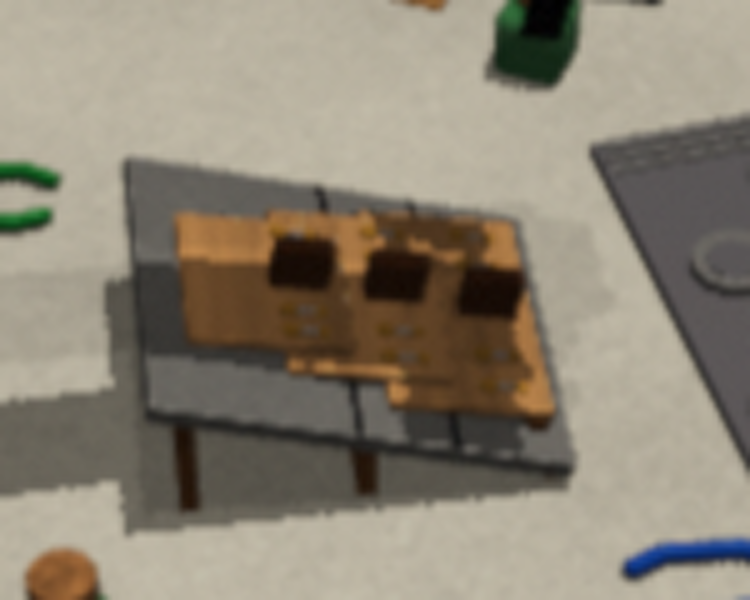

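View pics/g8.png

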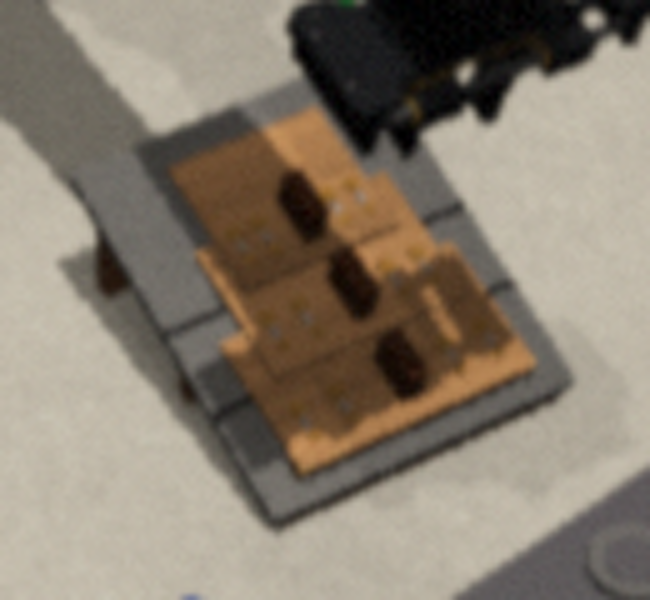

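```bash
python3 - <<'E'
from rig import arm
print(arm.sense()["time"], arm.finish_job())
E
```

```text
the job is handed in; nothing more can be done
20.625 None
```

Both loose strips are laid on the stand and released, and I handed the job in at 20.6 s of the 64 s allowed. No verdict is reported.

**Wide strip:** Gripped by its bar, tilted to 12.3° and set down until I felt about 5 N of contact. At release, the tool pose put its lower edge at slope x = 54.9 mm, y = +0.9 mm, z = 10.0 mm, and its upper edge at z = 0.2 mm.

**Narrow strip:** Done the same way. At release, its lower edge was at x = −5.0 mm, y = −0.9 mm, z = 10.0 mm, and its upper edge at z = 0.3 mm. These positions, like the wide strip's, come from the tool pose and my estimate of the board, so they carry the roughly 2 mm calibration error.

**Last checks:** In the final wrist picture the lower edges of both strips lie on their predicted positions to within about 1–2 pixels. Both strips are straight and centred on the fixed strip to within about 2 mm. The gripper had backed well clear and the arm was at rest.

**Bystanders:** I never went near them with the fingers. In the final pictures, the pliers, cutters and flasks that were in view looked unmoved. I did not measure their positions again or check the bead dish separately.

No check failed. The only disagreement was a sideways shift of 1–2 mm between the predicted and seen strip corners, well inside the 14 mm tolerance.

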